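# Show the underside of the spice jar to the inspection camera

### The arm

A 6-joint arm with a two-finger parallel gripper is mounted at the origin on a cart in front of the work surface, level with it; the furniture and walls round the work are solid. World frame = base frame: x ahead of the robot, y to its left, z up, the work surface at z = 0. Lengths are in m, angles in rad, forces in N, time in s.
With the tool pointing down it reaches from about 0.3 to 0.875 m from the base axis. Payload 6.4 kg.
Tool frame: the origin (TCP) lies at the very end of the fingers, on their centre line; the grasp point (between the pads) lies 19 mm behind it; z points along the fingers, y is the line along which they close (so a half turn about z gives the same grasp; the last joint's range is limited). The gripper opens to 85 mm and grips with 20 to 120 N. Pads are 22 mm wide; open, the fingers measure 114 mm over their backs; the gripper's body (76 mm by 85 mm) begins 54 mm behind the grasp point. The pads swing forward as they close: fully open they stand 13 mm farther back than shut.
Start: joints at [-1.494, 0.181, 1.607, -0, 1.354, -0.206], TCP at [0.16, -0.552, 0.231] pointing down, gripper open.
Joint ranges: [-2.99, 2.99], [-0.89, 2.07], [0.3, 2.58], [-1.14, 4.28], [0, 2.63], [-3.12, 3.12]. Speed limits (rad/s): [2.57, 2.57, 3.01, 3.14, 3.14, 3.14].

### API

Orientations are given as a unit quaternion [w, x, y, z].
In Python, from bench import ctrl gives the robot as it stands.
- The arm moves only by the tool jog_arm, called after "Request:" as name(argument=value, ...) on one line, values as JSON. Schema: {"type":"object","properties":{"plan":{"type":"object","properties":{"sx":{"type":"array","items":{"type":"number"},"minItems":1,"maxItems":10},"sy":{"type":"array","items":{"type":"number"},"minItems":1,"maxItems":10},"sz":{"type":"array","items":{"type":"number"},"minItems":1,"maxItems":10},"rx":{"type":"array","items":{"type":"number"},"minItems":1,"maxItems":10},"ry":{"type":"array","items":{"type":"number"},"minItems":1,"maxItems":10},"rz":{"type":"array","items":{"type":"number"},"minItems":1,"maxItems":10},"finger_gap":{"type":"array","items":{"type":"number"},"minItems":1,"maxItems":10}},"additionalProperties":false,"required":["sx","sy","sz","rx","ry","rz","finger_gap"]},"only":{"type":"string"},"quiet":{"type":"boolean"},"lines":{"type":"string"}},"required":["plan"],"additionalProperties":false}. plan is an object with one list for each field, all of the same length, 1 to 10, a row being the entries at one place: sx, sy, sz (the shift in units of 20 mm), rx, ry, rz (a rotation vector in units of 0.05 rad), finger_gap (the opening from 0.0 (shut) to 1.0 (fully open)); each row is the pose to reach, as a shift and turn from the pose commanded when the call began, along the tool's axes at that moment; what a row does not reach only later rows make up. A row lasts 1/8 s, in which the tool goes at most 0.0625 m and 0.188 rad, less where a joint would pass 70% of its speed; a pose out of reach is approached as far as the arm can. The fingers move at their own pace and stop on an object; the grip force is fixed at half the most. Time passes only in rows, so rows that do not move let the fingers close. The tool returns the time, the measured TCP pose, the force, the opening and the grip force at its end. only (a regular expression) keeps the lines of the reply that match it, lines (a string "A,B") keeps lines A to B, and quiet returns only ok. Input that does not fit is refused with a message, and nothing moves.
- ctrl.get_obs(): the state, without advancing time (a new reading comes with each control period).
- ctrl.camera(name): name is "scene" or "top" or "wrist"; returns the picture (480x640x3 uint8, blue, green, red); there is no depth.
- ctrl.camera_params(name): a dict with "fovy" (degrees; the focal length in pixels is half the picture's height over the tangent of half this angle, whatever the lens; pixels are square), "cx", "cy" (the principal point, pixels), "view" (4x4, takes a point from world to camera coordinates). Camera axes: x right, y up, looking along -z (the intrinsics and any distortion apply to the point x, -y, -z); pixel columns grow to the right and rows downward; lengths in m; the calibration is good to about 2 mm. A picture is of the moment at which its call begins: read the wrist's pose just before it. camera_params takes no time and is no camera call; for the wrist camera it gives the pose at the moment of the call.
- ctrl.hand_in(): hands the job in; it is judged then, once.
The state is a dict: "time_s": time; "q": joint angles; "dq": joint speeds; "joint_efforts": joint torques, N m; "eef_pos": TCP position; "eef_rot": TCP orientation; "wrist_force": force on the tool from outside, world axes, zero at the start; "torque": the same for the moment, N m; "opening": opening from 0.0 (shut) to 1.0 (fully open); "grasp_force": force on a finger pad.
Only numpy, scipy, OpenCV 4.12 (cv2) and the standard library are available. Lean on these libraries where they do the work, as an engineer would, in place of code of your own. Each camera call takes 0.05 s, during which the arm holds its last target. There are 200 camera calls.

### The job

Take the spice jar out of the rattan tray and show its underside to the small inspection camera so that the glass can be checked for chips: hold the jar in the air with the centre of its underside straight in front of the lens, 10 cm away from it, and the underside facing the lens squarely. Do not touch the camera, and leave the tray and the other things in it where they are. Finish while still holding the jar there, keeping it still in the gripper; it is not put down.

Things in the scene. Friction and masses are not known exactly. Their poses are not given: they have to be found in the camera images.
- jar: spice jar, dark brown with a cream band and a round wooden cap (cap fixed to it); 57 mm in diameter, 89 mm high (cap: 49 mm wide, from 75 mm up), 0.13 to 0.27 kg; stands upright in the tray. Origin: centre of its underside; z runs along the jar's axis to the cap. Round: its turn about z does not matter. Grip it across its sides, e.g. 48 mm above the underside
- jar_base (a point): centre of the jar's underside (same point and axes as the jar)
- jar_cap (a point): centre of the top of the jar's cap, 89 mm along the jar's z from the underside
- lens (a point): centre of the lens front, about 0.12 m above the worktop. The camera looks along this frame's MINUS x axis: the spot 100 mm in front of the lens is (-0.100, 0, 0) here. It looks 46 to 60 degrees above level (varies) and roughly toward the robot; y is level. Lens tube 30 to 35 mm wide, 20 mm long, on a black 32x46x40 mm head that pivots 37 mm behind the lens
- cam_stand: stand of the camera: grey weighted disc 96 mm across, thin post and a fork (67 mm wide, plus a clamp knob) that carries the tilting black head; it stands fast on the worktop. Origin: centre of the disc's underside; the camera's head pivots 92 mm above it and looks toward the stand's -x side
- tray: round brown rattan tray, 342 mm across, rim 64 mm high, inner floor 10 mm above its underside. Origin: centre of its underside
- timer: round cream kitchen timer with tick marks and a red mark, 65 mm across, 58 mm high, standing in the tray. Origin: centre of its underside
- pinch: small wooden pinch bowl with salt in it, 67 mm across, 29 mm high, standing in the tray. Origin: centre of its underside

How it is judged:
By the outcome, as a careful person would: the job done as asked, in the order asked, and still so for the second after the job is handed in, while the arm keeps its last pose, push and grip.
It also fails if it takes over 32 s, if anything falls off the work surface, if the arm or the gripper's body presses on something with over 40 N, if the wrist force passes 120 N, or if a joint passes its speed limit or range.

## Working session

There is one attempt and no reset: what is moved stays moved. The work goes in short steps, Python scripts to look and compute and a tool call to move; the robot and the scene stay as the last step left them, time stands still between calls to the robot, and variables do not carry over. Pictures are saved under pics/ and viewed, at most 12 in all, crops included, and the job is handed in when it is done.

```bash
ls; mkdir -p pics
```

Run:
```python
from bench import ctrl
import cv2,numpy as np
np.set_printoptions(precision=4,suppress=True)
o=ctrl.get_obs();print(o['time_s'],o['eef_pos'],o['eef_rot'])
for n in("scene","top"):
    p=ctrl.camera_params(n);print(n,p)
    cv2.imwrite(f"pics/{n}0.png",ctrl.camera(n))
print(ctrl.camera_params("wrist"))
```

```text
bench.py
pics
0.0 [ 0.1604 -0.5516  0.2304] [-0.0009  0.99    0.1409  0.    ]
scene {'fovy': 50.309234675650075, 'cx': 320.9699525674579, 'cy': 235.4226711787706, 'view': array([[-0.6713, -0.7411,  0.0012,  0.4442],
       [ 0.3468, -0.3127,  0.8843, -0.2488],
       [-0.655 ,  0.5941,  0.467 , -0.5549],
       [ 0.    ,  0.    ,  0.    ,  1.    ]])}
top {'fovy': 52.59395267103579, 'cx': 323.8128589536388, 'cy': 233.33406385757462, 'view': array([[ 0.0235, -0.9997, -0.0091,  0.0544],
       [ 0.9896,  0.022 ,  0.1424, -0.5714],
       [-0.1422, -0.0123,  0.9898, -0.9695],
       [ 0.    ,  0.    ,  0.    ,  1.    ]])}
{'fovy': 65.0419720983603, 'cx': 318.63000966972515, 'cy': 241.94082285648852, 'view': array([[ 0.2778, -0.9606, -0.0006, -0.5746],
       [ 0.9177,  0.2656, -0.2955,  0.0368],
       [ 0.284 ,  0.0816,  0.9553, -0.3804],
       [ 0.    ,  0.    ,  0.    ,  1.    ]])}
```

View pics/scene0.png

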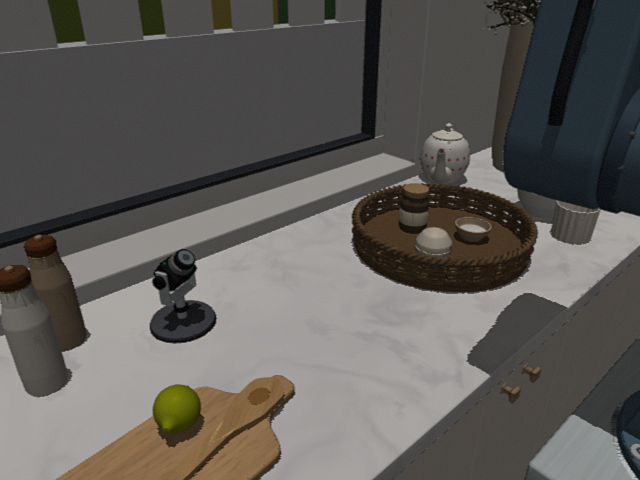

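View pics/top0.png

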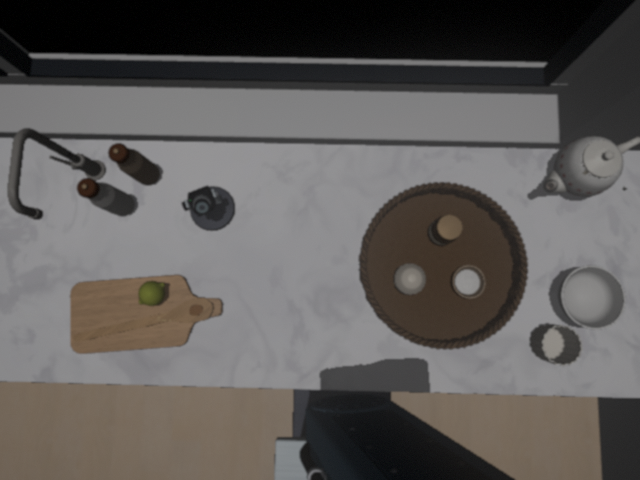

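Scene view: jar near (414,207), camera lens near (184,258), stand disc near (183,321). Top view: jar cap near (449,228), disc near (211,209), lens near (203,206), timer (409,279), bowl (468,282). Next I'll take close-up crops and first measurements.

Create h.py:
```python
import numpy as np,cv2
from bench import ctrl
from scipy.spatial.transform import Rotation as R
np.set_printoptions(precision=4,suppress=True)
def ray(n,uv,p=None):
    p=p or ctrl.camera_params(n); f=240/np.tan(np.radians(p['fovy'])/2)
    V=p['view'];d=V[:3,:3].T@np.array([(uv[0]-p['cx'])/f,-(uv[1]-p['cy'])/f,-1])
    return -V[:3,:3].T@V[:3,3],d/np.linalg.norm(d)
def onz(n,uv,z,p=None):
    c,d=ray(n,uv,p);return c+d*(z-c[2])/d[2]
def tri(rs):
    A=sum(np.eye(3)-np.outer(d,d) for c,d in rs);b=sum((np.eye(3)-np.outer(d,d))@c for c,d in rs)
    x=np.linalg.solve(A,b);return x,[np.linalg.norm((np.eye(3)-np.outer(d,d))@(x-c)) for c,d in rs]
def proj(n,X,p=None):
    p=p or ctrl.camera_params(n); f=240/np.tan(np.radians(p['fovy'])/2)
    c=p['view'][:3,:3]@X+p['view'][:3,3];return np.array([p['cx']-f*c[0]/c[2],p['cy']+f*c[1]/c[2]])
```

Run:
```python
from h import *
s=cv2.imread('pics/scene0.png');t=cv2.imread('pics/top0.png')
a=cv2.resize(s[240:350,140:230],None,fx=4.4,fy=4.4,interpolation=cv2.INTER_CUBIC)
b=cv2.resize(t[175:240,170:245],None,fx=5,fy=5,interpolation=cv2.INTER_CUBIC)
g=lambda i:np.clip(i*1.6,0,255).astype(np.uint8)
m=np.zeros((484,396+375+10,3),np.uint8);m[:a.shape[0],:396]=a;m[:325,406:]=g(b)
cv2.imwrite('pics/crop1.png',m)
print('cap',onz('top',(449,228),.099))
for n,uv,z in(('timer',(409,279),.068),('bowl',(468,282),.039)):print(n,onz('top',uv,z))
print('disc top',onz('top',(211,209),.01),'scene',onz('scene',(183,320),.01))
print('lens',tri([ray('top',(203,206)),ray('scene',(184,258))]))
hsv=cv2.cvtColor(t,cv2.COLOR_BGR2HSV)
print(hsv[228,449],hsv[232,434],hsv[265,440])
# tray outer
print([onz('top',uv,.064) for uv in((360,265),(527,265),(445,183),(443,347))])
```

```text
cap [ 0.5777 -0.1782  0.099 ]
timer [ 0.478  -0.1049  0.068 ]
bowl [ 0.4761 -0.2304  0.039 ]
disc top [0.6223 0.3134 0.01  ] scene [0.6159 0.3197 0.01  ]
lens (array([0.6094, 0.3051, 0.1139]), [np.float64(0.0019836804468325716), np.float64(0.001983680446832392)])
[ 16  83 107] [13 64 36] [13 92 64]
[array([ 0.504 , -0.0071,  0.064 ]), array([ 0.5116, -0.342 ,  0.064 ]), array([ 0.677 , -0.1799,  0.064 ]), array([ 0.3466, -0.172 ,  0.064 ])]
```

View pics/crop1.png

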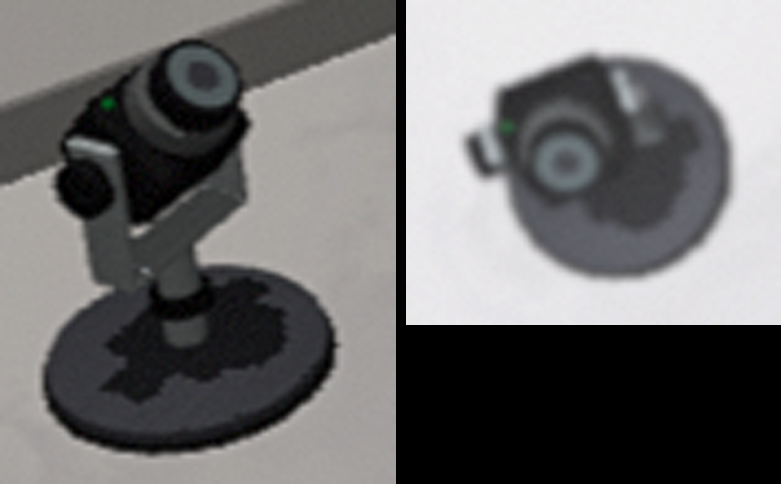

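Add to h.py:
```python
def tool():
    o=ctrl.get_obs();q=o['eef_rot'];return np.array(o['eef_pos']),R.from_quat([q[1],q[2],q[3],q[0]])
def delta(P,Rt=None):
    p,r=tool();print('d',r.inv().apply(P-p),'rot',(r.inv()*Rt).as_rotvec() if Rt is not None else 0,'n',np.linalg.norm(P-p))
```

Run:
```python
from h import *
rs=[ray('top',(202,207)),ray('scene',(186,256.6))];L,e=tri(rs);print('lens',L,e)
print('disc',onz('top',(212.8,208),.01),onz('scene',(182.5,320),.01))
p,r=tool();V=ctrl.camera_params('wrist')['view'];c=-V[:3,:3].T@V[:3,3]
print('cam in tool',r.inv().apply(c-p),'look',r.inv().apply(-V[2,:3]),'tool axes',r.as_matrix())
look=-V[2,:3]
P=L-look*0.24-(c-p);print('tcp',P);delta(P)
```

```text
lens [0.6059 0.3048 0.1179] [np.float64(0.0007421409892645518), np.float64(0.0007421409892646407)]
disc [0.6246 0.3096 0.01  ] [0.6164 0.3202 0.01  ]
cam in tool [ 0.0765  0.0002 -0.1434] look [-0.2958  0.0005  0.9553] tool axes [[ 0.9603  0.279  -0.0001]
 [ 0.279  -0.9603  0.0015]
 [ 0.0003 -0.0015 -1.    ]]
tcp [0.6005 0.3034 0.2037]
d [ 0.6612 -0.6983  0.028 ] rot 0 n 0.9620476574921346
```

Run:
```python
from h import *
delta(np.array([.54,.27,.26]))
```

```text
d [ 0.5938 -0.6832 -0.0283] rot 0 n 0.9055852179200286
```

The rows are not in the units I measure in: shifts go in units of 20 mm and turns go in units of 0.05 rad. I convert before sending: -0.68 m is -34, 0.59 m is 29.5.

Request:
jog_arm(plan={"sx":[29.5,29.5,29.5,29.5,29.5,29.5,29.5,29.5,29.5,29.5],"sy":[-34,-34,-34,-34,-34,-34,-34,-34,-34,-34],"sz":[-1.5,-1.5,-1.5,-1.5,-1.5,-1.5,-1.5,-1.5,-1.5,-1.5],"rx":[0,0,0,0,0,0,0,0,0,0],"ry":[0,0,0,0,0,0,0,0,0,0],"rz":[0,0,0,0,0,0,0,0,0,0],"finger_gap":[1,1,1,1,1,1,1,1,1,1]})

```text
time_s: 1.35
eef_pos: [0.4223, 0.0173, 0.2523]
eef_rot: [0.0, 0.99, 0.141, 0.0]
wrist_force: [1.0, -1.2, -0.3]
opening: 0.999
grasp_force: 0.0
```

Run:
```python
from h import *
print(ctrl.get_obs()['q'],ctrl.get_obs()['dq'])
delta(np.array([.54,.27,.26]))
```

```text
[-0.2415 -0.1994  1.941  -0.0002  1.3991  1.0464] [ 1.2602  0.5187 -0.4522 -0.0032 -0.0731  1.2544]
d [ 0.1836 -0.2098 -0.0077] rot 0 n 0.27889975336626566
```

Request:
jog_arm(plan={"sx":[8.5,8.5,8.5,8.5,8.5,8.5,8.5],"sy":[-9.5,-9.5,-9.5,-9.5,-9.5,-9.5,-9.5],"sz":[-0.5,-0.5,-0.5,-0.5,-0.5,-0.5,-0.5],"rx":[0,0,0,0,0,0,0],"ry":[0,0,0,0,0,0,0],"rz":[0,0,0,0,0,0,0],"finger_gap":[1,1,1,1,1,1,1]})

```text
time_s: 2.22
eef_pos: [0.5318, 0.2438, 0.262]
eef_rot: [0.0, 0.99, 0.14, -0.0]
wrist_force: [-0.0, -0.3, -0.9]
opening: 0.998
grasp_force: 0.0
```

Run:
```python
from h import *
import pickle
o=ctrl.get_obs();print(o['q'],np.abs(o['dq']).max())
p=ctrl.camera_params('wrist');im=ctrl.camera('wrist');pickle.dump(p,open('w1.pkl','wb'));cv2.imwrite('pics/w1.png',im)
L=np.array([.6059,.3048,.1179]);print(proj('wrist',L,p),proj('wrist',np.array([.62,.313,.01]),p))
```

```text
[ 0.2274  0.179   1.5464 -0.0003  1.4168  1.5166] 0.009180094785798995
[265.1727 108.2962] [275.2111  95.9071]
```

View pics/w1.png

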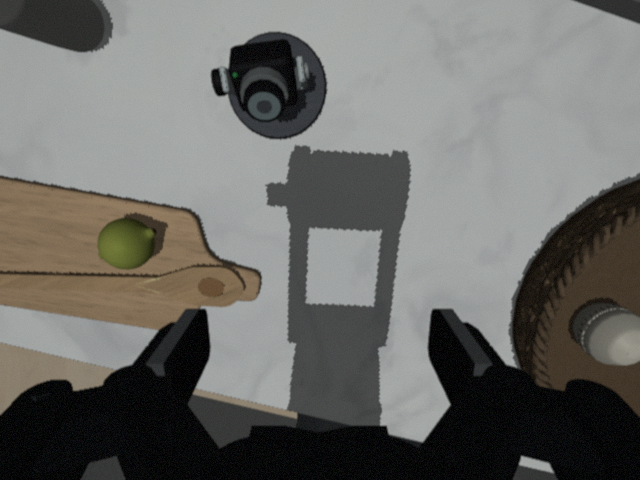

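Wrist view: lens centre ≈ (265,105), as predicted; disc ≈ (279,84), fork arms ≈ (224,80) and (302,70). Now I'll fit the lens ring and the disc.

Run:
```python
from h import *
import pickle
def up(f,u,v,w,k): return cv2.resize(cv2.imread(f)[v-w:v+w,u-w:u+w],None,fx=k,fy=k,interpolation=cv2.INTER_CUBIC)
a=np.clip(up('pics/w1.png',267,80,56,5).astype(float)*2,0,255).astype(np.uint8);cv2.imwrite('pics/w1c.png',a)
# lens ring: bright grey inside dark tube
for n,f,(u,v),w,th in(('wrist','pics/w1.png',(265,105),30,(60,70,80)),('top','pics/top0.png',(202,207),12,(45,55,65)),('scene','pics/scene0.png',(186,256),14,(70,80,90))):
    k=8;g=cv2.cvtColor(up(f,u,v,w,k),cv2.COLOR_BGR2GRAY)
    for t in th:
        cs,_=cv2.findContours((g>t).astype(np.uint8),cv2.RETR_EXTERNAL,cv2.CHAIN_APPROX_NONE)
        for c in cs:
            if cv2.contourArea(c)<1500 or cv2.pointPolygonTest(cv2.convexHull(c),(w*k,w*k),False)<0: continue
            e=cv2.fitEllipse(cv2.convexHull(c));print(n,t,np.array([u-w+(e[0][0]+.5)/k-.5,v-w+(e[0][1]+.5)/k-.5]),np.array(e[1])/k,e[2])
```

```text
wrist 60 [263.8318 105.5773] [27.3548 32.3879] 102.0181655883789
wrist 70 [263.8092 105.5648] [26.3538 31.5642] 101.14339447021484
top 45 [201.3464 203.695 ] [18.1371 18.7616] 149.0607147216797
top 55 [201.6048 207.0964] [10.9242 12.4456] 93.14945220947266
top 65 [201.5942 207.1238] [ 9.733  11.1078] 92.572265625
scene 70 [185.5054 256.9098] [11.8941 16.073 ] 123.1005859375
scene 70 [190.44   252.9783] [28.8512 44.1669] 118.9240951538086
scene 80 [185.5039 256.8608] [11.4028 15.5016] 126.65388488769531
```

View pics/w1c.png

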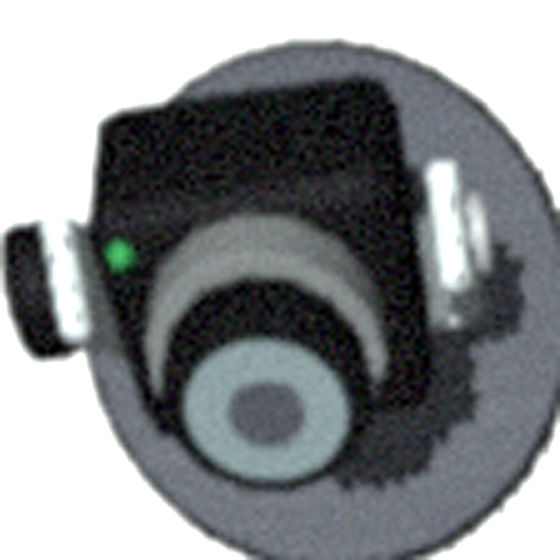

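The crop shows the glass ring centred near (266,410), i.e. full-image (264,105.6), and the two fork arm tops at about (62,282) and (448,222). I'll combine the three views.

Run:
```python
from h import *
import pickle
pw=pickle.load(open('w1.pkl','rb'))
rs=[ray('wrist',(263.8,105.6),pw),ray('top',(201.6,207.1)),ray('scene',(185.5,256.9))]
L,e=tri(rs);print('L',L,e); print(tri(rs[:2])[0],tri([rs[0],rs[2]])[0])
f=lambda x,y:(211+(x+.5)/5-.5,24+(y+.5)/5-.5)
a=onz('wrist',f(62,282),.105,pw);b=onz('wrist',f(448,222),.105,pw);print('fork',a,b,np.linalg.norm(a-b),'mid',(a+b)/2)
y=(a-b)/np.linalg.norm(a-b);az=np.degrees(np.arctan2(-y[0],y[1]));print('az of frame x (deg)',az)
# disc contours
im=cv2.imread('pics/w1.png');hsv=cv2.cvtColor(im,cv2.COLOR_BGR2GRAY)[20:150,200:340]
c=max(cv2.findContours((hsv<110).astype(np.uint8),cv2.RETR_EXTERNAL,cv2.CHAIN_APPROX_NONE)[0],key=cv2.contourArea)[:,0]+[200,20]
c=c[c[:,0]>268]
P=np.array([onz('wrist',q,.008,pw)[:2] for q in c.astype(float)])
s=np.linalg.lstsq(np.c_[2*P,np.ones(len(P))],(P**2).sum(1),rcond=None)[0];print('disc',s[:2],'r',np.sqrt(s[2]+s[:2]@s[:2]))
asp=[26.35/31.56,9.9/11.3,11.6/15.8]
for A in(az,az-5,az+5):
  for el in range(44,63,3):
    t,E=np.radians(A),np.radians(el);d=np.array([-np.cos(t)*np.cos(E),-np.sin(t)*np.cos(E),np.sin(E)])
    print(round(A,1),el,np.array([abs(r[1]@d) for r in rs])-asp,'pivot',L-.037*d)
```

```text
L [0.6065 0.3058 0.1173] [np.float64(0.0010200131118758946), np.float64(0.001359889084275948), np.float64(0.00042384384275264266)]
[0.6074 0.3079 0.1065] [0.6073 0.306  0.1175]
fork [0.6165 0.3411 0.105 ] [0.64   0.2886 0.105 ] 0.05757931067914952 mid [0.6282 0.3148 0.105 ]
az of frame x (deg) 24.154702206677666
disc [0.6282 0.3138] r 0.048342211245305036
24.2 44 [-0.1008 -0.0208  0.0138] pivot [0.6308 0.3167 0.0916]
24.2 47 [-0.0669  0.0038  0.0104] pivot [0.6295 0.3161 0.0903]
24.2 50 [-0.0351  0.026   0.005 ] pivot [0.6282 0.3155 0.089 ]
24.2 53 [-0.0055  0.0458 -0.0025] pivot [0.6268 0.3149 0.0878]
24.2 56 [ 0.0219  0.063  -0.0119] pivot [0.6254 0.3142 0.0866]
24.2 59 [ 0.0468  0.0777 -0.0234] pivot [0.6239 0.3136 0.0856]
24.2 62 [ 0.0694  0.0897 -0.0368] pivot [0.6224 0.3129 0.0847]
19.2 44 [-0.1089 -0.0315  0.0537] pivot [0.6317 0.3145 0.0916]
19.2 47 [-0.0746 -0.0063  0.0483] pivot [0.6304 0.314  0.0903]
19.2 50 [-0.0423  0.0165  0.0407] pivot [0.629  0.3136 0.089 ]
19.2 53 [-0.0123  0.0368  0.0309] pivot [0.6276 0.3131 0.0878]
19.2 56 [0.0156 0.0547 0.0191] pivot [0.6261 0.3126 0.0866]
19.2 59 [0.041  0.07   0.0052] pivot [0.6245 0.312  0.0856]
19.2 62 [ 0.0641  0.0827 -0.0107] pivot [0.6229 0.3115 0.0847]
29.2 44 [-0.093  -0.0116 -0.0293] pivot [0.6298 0.3187 0.0916]
29.2 47 [-0.0595  0.0126 -0.0305] pivot [0.6286 0.3181 0.0903]
29.2 50 [-0.0282  0.0343 -0.0335] pivot [0.6273 0.3174 0.089 ]
29.2 53 [ 0.001   0.0535 -0.0385] pivot [0.626  0.3166 0.0878]
29.2 56 [ 0.0279  0.0702 -0.0454] pivot [0.6246 0.3158 0.0866]
29.2 59 [ 0.0524  0.0843 -0.0542] pivot [0.6232 0.315  0.0856]
29.2 62 [ 0.0745  0.0957 -0.0649] pivot [0.6217 0.3142 0.0847]
```

Add to h.py:
```python
def goal(L,az,el,s):  # tool pose with TCP s in front of lens, tool z = -d
    t,E=np.radians(az),np.radians(el);d=np.array([-np.cos(t)*np.cos(E),-np.sin(t)*np.cos(E),np.sin(E)])
    z=-d;y=np.array([np.sin(t),-np.cos(t),0]);return L+s*d,R.from_matrix(np.c_[np.cross(y,z),y,z]),d
```

Run:
```python
from h import *
P,Rt,d=goal(np.array([.6072,.3062,.120]),24,51.5,.13)
print(P,d);delta(P,Rt)
```

```text
[0.5333 0.2733 0.2217] [-0.5687 -0.2532  0.7826]
d [ 0.0095 -0.028   0.0405] rot [ 0.0464  0.6709 -0.1324] n 0.05016759087550944
```

To row units: 0.04 m is 2, -0.03 m is -1.5, 0.67 rad is 13.4.

Request:
jog_arm(plan={"sx":[0.5,0.5,0.5,0.5,0.5,0.5],"sy":[-1.5,-1.5,-1.5,-1.5,-1.5,-1.5],"sz":[2,2,2,2,2,2],"rx":[0.92,0.92,0.92,0.92,0.92,0.92],"ry":[13.4,13.4,13.4,13.4,13.4,13.4],"rz":[-2.64,-2.64,-2.64,-2.64,-2.64,-2.64],"finger_gap":[1,1,1,1,1,1]})

```text
time_s: 3.02
eef_pos: [0.5346, 0.2761, 0.2238]
eef_rot: [-0.068, 0.924, 0.196, 0.322]
wrist_force: [0.4, 0.0, 0.8]
opening: 0.999
grasp_force: 0.0
```

Run:
```python
from h import *
import pickle
o=ctrl.get_obs();print(o['q'],np.abs(o['dq']).max())
p=ctrl.camera_params('wrist');im=ctrl.camera('wrist');pickle.dump(p,open('w2.pkl','wb'));cv2.imwrite('pics/w2.png',im)
u,v=proj('wrist',np.array([.6072,.3062,.120]),p);print(u,v)
u,v=int(u),int(v);w=70;c=im[max(0,v-w):v+w,u-w:u+w];cv2.imwrite('pics/w2c.png',np.clip(cv2.resize(c,None,fx=4,fy=4,interpolation=cv2.INTER_CUBIC)*1.6,0,255).astype(np.uint8));print(u-w,max(0,v-w))
P,Rt,d=goal(np.array([.6072,.3062,.120]),24,51.5,.13)
delta(P,Rt)
```

```text
[ 0.2096 -0.1311  2.0913  0.2554  0.5347  1.1852] 0.029146995345075838
320.3144219144289 235.99872189580068
250 165
d [-0.0036  0.0022 -0.    ] rot [ 0.0004 -0.0002  0.0003] n 0.004219322822357554
```

View pics/w2c.png

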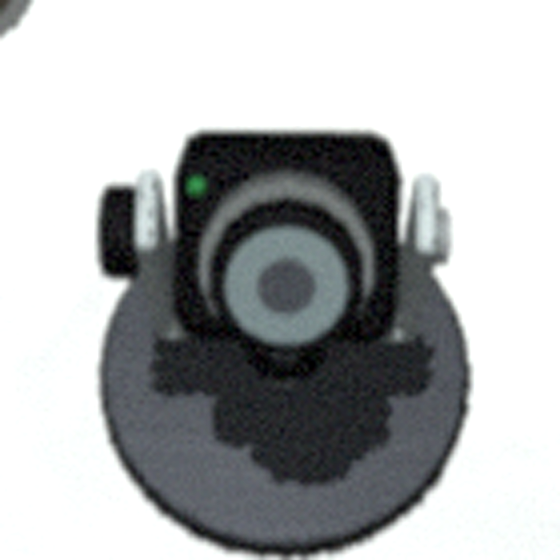

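The lens appears at crop (286,285), i.e. image (321.4,236.1). The view is nearly symmetric (fork arms level, lens on the disc's midline), so the azimuth is confirmed. I'll refine the position and elevation.

Run:
```python
from h import *
import pickle
pw=pickle.load(open('w1.pkl','rb'));p2=pickle.load(open('w2.pkl','rb'))
im=cv2.imread('pics/w2.png');k=8
g=cv2.cvtColor(cv2.resize(im[206:266,291:351],None,fx=k,fy=k,interpolation=cv2.INTER_CUBIC),cv2.COLOR_BGR2GRAY)
for t in(60,70,80):
  for c in cv2.findContours((g>t).astype(np.uint8),cv2.RETR_EXTERNAL,cv2.CHAIN_APPROX_NONE)[0]:
    if cv2.contourArea(c)>5000:
        e=cv2.fitEllipse(cv2.convexHull(c));print(t,291+(e[0][0]+.5)/k-.5,206+(e[0][1]+.5)/k-.5,np.array(e[1])/k,e[2])
uv=(321.2,236)
rs=[ray('wrist',(263.8,105.6),pw),ray('wrist',uv,p2)]
print('wrist pair',tri(rs)); rs+=[ray('top',(201.6,207.1)),ray('scene',(185.5,256.9))];print('all',tri(rs))
# disc from w2
hs=cv2.cvtColor(im,cv2.COLOR_BGR2GRAY)[180:320,260:380]
c=max(cv2.findContours((hs<110).astype(np.uint8),cv2.RETR_EXTERNAL,cv2.CHAIN_APPROX_NONE)[0],key=cv2.contourArea)[:,0]+[260,180]
c=c[(c[:,1]>250)&(c[:,1]<285)]
P=np.array([onz('wrist',q,.008,p2)[:2] for q in c.astype(float)])
s=np.linalg.lstsq(np.c_[2*P,np.ones(len(P))],(P**2).sum(1),rcond=None)[0];print('disc',s[:2],'r',np.sqrt(s[2]+s[:2]@s[:2]))
f=lambda x,y:(250+(x+.5)/4-.5,165+(y+.5)/4-.5)
a=onz('wrist',f(148,210),.105,p2);b=onz('wrist',f(427,214),.105,p2);y=(a-b);print('az',np.degrees(np.arctan2(-y[0],y[1])),np.linalg.norm(y))
# jar vs. next: above-jar pose
q,r=tool();Rd=R.from_matrix(np.array([[.9603,.279,0],[.279,-.9603,0],[0,0,-1.]]).T)
delta(np.array([.578,-.178,.24]),Rd)
```

```text
60 321.10533332824707 235.90616989135742 [29.1917 30.4035] 92.67938995361328
60 321.0605220794678 230.81648063659668 [42.8393 43.4529] 170.40826416015625
70 321.08270263671875 235.92793464660645 [28.4281 29.7702] 93.2728042602539
70 320.90178871154785 231.02331924438477 [41.803  42.0807] 19.213010787963867
80 321.0545768737793 235.95001983642578 [27.247  28.7819] 95.15088653564453
wrist pair (array([0.6074, 0.3057, 0.1202]), [np.float64(0.0001449672787802183), np.float64(0.00014496727878020307)])
all (array([0.607 , 0.3058, 0.1176]), [np.float64(0.0006335181891440354), np.float64(0.0013227396521972251), np.float64(0.0018298628256221056), np.float64(7.704630391644267e-05)])
disc [0.6267 0.3137] r 0.04831492905071677
az 23.0287456807014 0.0567564960687061
d [-0.104   0.4326 -0.103 ] rot [-0.0453 -0.6712  0.1311] n 0.4567387684399218
```

To row units: 0.433 m is 21.65, -0.104 m is -5.2, -0.671 rad is -13.42.

Request:
jog_arm(plan={"sx":[-5.2,-5.2,-5.2,-5.2,-5.2,-5.2,-5.2,-5.2,-5.2,-5.2],"sy":[21.65,21.65,21.65,21.65,21.65,21.65,21.65,21.65,21.65,21.65],"sz":[-5.15,-5.15,-5.15,-5.15,-5.15,-5.15,-5.15,-5.15,-5.15,-5.15],"rx":[-0.9,-0.9,-0.9,-0.9,-0.9,-0.9,-0.9,-0.9,-0.9,-0.9],"ry":[-13.42,-13.42,-13.42,-13.42,-13.42,-13.42,-13.42,-13.42,-13.42,-13.42],"rz":[2.62,2.62,2.62,2.62,2.62,2.62,2.62,2.62,2.62,2.62],"finger_gap":[1,1,1,1,1,1,1,1,1,1]})

```text
time_s: 4.32
eef_pos: [0.5773, -0.1766, 0.2381]
eef_rot: [-0.001, 0.99, 0.142, -0.001]
wrist_force: [-0.6, -0.2, -0.2]
opening: 0.999
grasp_force: 0.0
```

Run:
```python
from h import *
import pickle
o=ctrl.get_obs();print(o['q'],np.abs(o['dq']).max())
p=ctrl.camera_params('wrist');im=ctrl.camera('wrist');pickle.dump(p,open('w3.pkl','wb'));cv2.imwrite('pics/w3.png',im)
print(proj('wrist',np.array([.5777,-.1782,.099]),p),proj('wrist',np.array([.5777,-.1782,.01]),p))
```

```text
[-0.4932  0.2395  1.5233 -0.0001  1.3807  0.7925] 0.014428788154710954
[320.5577 228.206 ] [320.1527 204.9207]
```

View pics/w3.png

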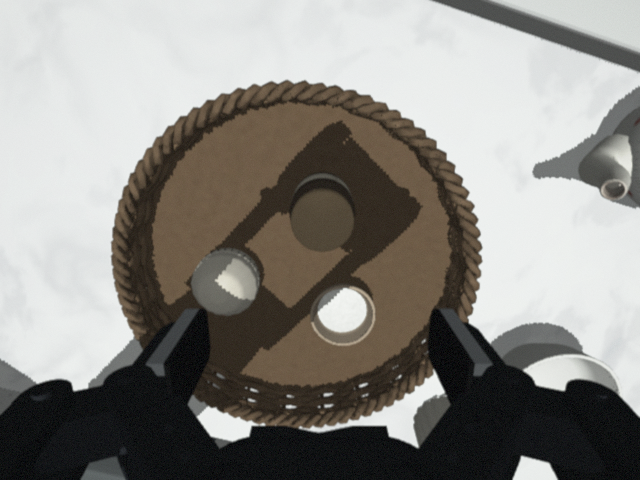

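Wrist view: cap is a circle centred about (322,219), radius about 33; body sliver above it, top edge at row 174. Timer (226,282) and bowl (343,316) are clear of the finger line.

Run:
```python
from h import *
import pickle
p=pickle.load(open('w3.pkl','rb'))
im=cv2.imread('pics/w3.png')
g=cv2.GaussianBlur(cv2.cvtColor(im,cv2.COLOR_BGR2GRAY),(0,0),1)
g=cv2.createCLAHE(4,(8,8)).apply(g)
c=cv2.HoughCircles(g[160:270,270:380],cv2.HOUGH_GRADIENT,1.0,10,param1=60,param2=12,minRadius=29,maxRadius=38)
c=c[0][:5]+[270,160,0];print(c)
for x,y,r in c[:3]:
    C=onz('wrist',(x,y),.099,p);print(C,np.linalg.norm(onz('wrist',(x+r,y),.099,p)-C))
s=cv2.imread('pics/scene0.png')[170:245,380:450];t=cv2.imread('pics/top0.png')[200:260,415:480]
h=cv2.cvtColor(t,cv2.COLOR_BGR2HSV);m=((h[...,2]>85)).astype(np.uint8)
k=max(cv2.findContours(m,0,1)[0],key=cv2.contourArea);print('top',cv2.fitEllipse(k))
mm=cv2.fitEllipse(k)[0];uv=(415+mm[0],200+mm[1]);print(uv,onz('top',uv,.099))
print('scene proj',proj('scene',onz('top',uv,.099)),proj('scene',onz('wrist',c[0][:2],.099,p)))
a=cv2.resize(s,None,fx=5,fy=5,interpolation=cv2.INTER_CUBIC);b=cv2.resize(im[160:270,270:380],None,fx=3.4,fy=3.4)
M=np.zeros((375,730,3),np.uint8);M[:,:350]=a;M[:b.shape[0],352:352+b.shape[1]]=np.clip(b*1.8,0,255);cv2.imwrite('pics/jar.png',M)
```

```text
[[322.5 219.5  31.9]
 [323.5 208.5  35.2]]
[ 0.5848 -0.1777  0.099 ] 0.024605501052448783
[ 0.5933 -0.176   0.099 ] 0.026910501698370913
top ((34.45214080810547, 26.697715759277344), (23.083824157714844, 23.413352966308594), 111.48621368408203)
(449.45214080810547, 226.69771575927734) [ 0.5803 -0.1791  0.099 ]
scene proj [417.248  186.1425] [414.975  185.6814]
```

View pics/jar.png

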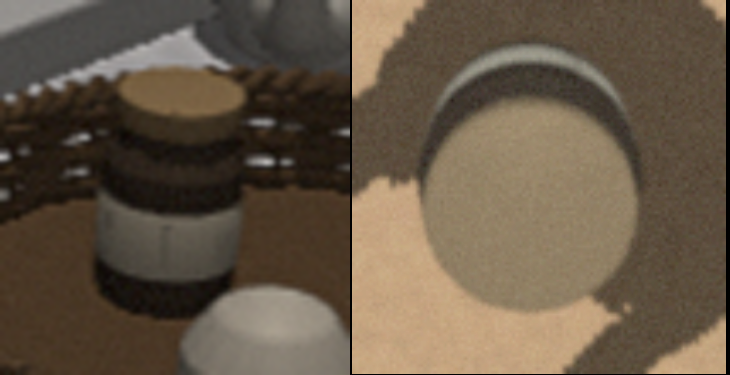

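To row units: 0.2 m is 10, 0.003 m is 0.15.

Request:
jog_arm(plan={"sx":[0.3,0.3,0.3,0.3,0.3,0.3,0.3],"sy":[0.15,0.15,0.15,0.15,0.15,0.15,0.15],"sz":[2,4.5,6.5,8.5,10,10,10],"rx":[0,0,0,0,0,0,0],"ry":[0,0,0,0,0,0,0],"rz":[0,0,0,0,0,0,0],"finger_gap":[1,1,1,1,1,1,1]})

```text
time_s: 5.25
eef_pos: [0.5845, -0.1786, 0.0396]
eef_rot: [0.0, 0.99, 0.142, 0.0]
wrist_force: [0.3, 0.6, 1.7]
opening: 1.0
grasp_force: 0.0
```

Request:
jog_arm(plan={"sx":[0,0,0,0,0,0],"sy":[0,0,0,0,0,0],"sz":[0,0,0,0,0,0],"rx":[0,0,0,0,0,0],"ry":[0,0,0,0,0,0],"rz":[0,0,0,0,0,0],"finger_gap":[0,0,0,0,0,0]})

```text
time_s: 6.0
eef_pos: [0.5846, -0.1796, 0.0402]
eef_rot: [0.001, 0.99, 0.142, 0.001]
wrist_force: [-0.7, 0.9, 5.2]
opening: 0.627
grasp_force: 62.8
```

Request:
jog_arm(plan={"sx":[0,0,0,0,0,0,0,0],"sy":[0,0,0,0,0,0,0,0],"sz":[-1,-2.5,-4.5,-6.5,-8.5,-9.5,-10,-10],"rx":[0,0,0,0,0,0,0,0],"ry":[0,0,0,0,0,0,0,0],"rz":[0,0,0,0,0,0,0,0],"finger_gap":[0,0,0,0,0,0,0,0]})

```text
time_s: 7.0
eef_pos: [0.5834, -0.1792, 0.2377]
eef_rot: [-0.0, 0.99, 0.142, -0.001]
wrist_force: [0.3, -0.4, -2.9]
opening: 0.628
grasp_force: 63.7
```

Run:
```python
from h import *
p,r=tool();print(ctrl.get_obs()['opening'])
P,Rt,d=goal(np.array([.6073,.3058,.120]),23.5,51.5,.19);print(P,d);delta(P,Rt)
for n in('scene','wrist'):cv2.imwrite(f'pics/g_{n}.png',ctrl.camera(n))
J=p+r.apply([0,0,.029]);print('base est',J,proj('scene',J),proj('scene',J-r.apply([0,0,.089])))
s=cv2.imread('pics/g_scene.png');u,v=proj('scene',p).astype(int);print(u,v)
a=cv2.resize(s[max(0,v-75):v+75,u-60:u+60],(480,600));cv2.imwrite('pics/gc.png',a);print(u-60,max(0,v-75))
```

```text
0.627778428949784
[0.4988 0.2586 0.2687] [-0.5709 -0.2482  0.7826]
d [ 0.0414 -0.444  -0.0306] rot [ 0.0414  0.6724 -0.1217] n 0.44700041823224823
base est [ 0.5834 -0.1792  0.2087] [421.2395 130.5797] [425.8548  81.2748]
422 114
362 39
```

View pics/gc.png

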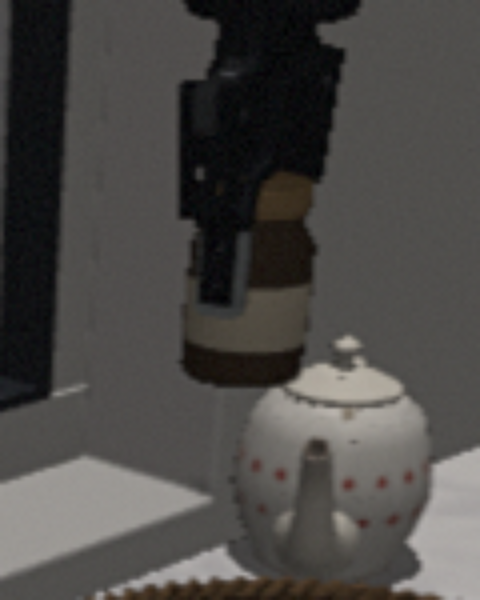

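The jar hangs straight in the grip: underside centre about (422,131) in the scene picture, predicted (421,131). Moving to a pre-pose 6 cm back along the lens axis.

To row units: -0.4 m is -20, -0.444 m is -22.2, 0.66 rad is 13.2.

Request:
jog_arm(plan={"sx":[0.1,0.3,0.5,0.75,1,1.3,1.65,1.9,2.05,2.05],"sy":[-1,-3,-5.5,-8.5,-11.5,-14.5,-17.5,-20,-21.5,-22.2],"sz":[-0.1,-0.25,-0.5,-0.65,-0.85,-1,-1.2,-1.4,-1.5,-1.55],"rx":[0,0.04,0.12,0.24,0.4,0.54,0.68,0.78,0.82,0.82],"ry":[0,0.6,2,4,6.4,8.8,11,12.6,13.2,13.44],"rz":[0,-0.12,-0.36,-0.72,-1.16,-1.6,-2,-2.3,-2.42,-2.44],"finger_gap":[0,0,0,0,0,0,0,0,0,0]})

```text
time_s: 8.35
eef_pos: [0.4959, 0.2608, 0.2678]
eef_rot: [-0.068, 0.924, 0.194, 0.322]
wrist_force: [0.0, -0.3, -2.5]
opening: 0.623
grasp_force: 63.8
```

Run:
```python
from h import *
P,Rt,d=goal(np.array([.6073,.3058,.120]),23.5,51.5,.13);delta(P,Rt)
```

```text
d [0.0021 0.0033 0.0604] rot [-0.0027  0.002   0.0024] n 0.06054824058940766
```

To row units: 0.06 m is 3, 0.05 m is 2.5.

Request:
jog_arm(plan={"sx":[0.05,0.05,0.05,0.05,0.05,0.05],"sy":[0.05,0.05,0.05,0.05,0.05,0.05],"sz":[0.5,1.5,2.5,3,3,3],"rx":[0,0,0,0,0,0],"ry":[0,0,0,0,0,0],"rz":[0,0,0,0,0,0],"finger_gap":[0,0,0,0,0,0]})

```text
time_s: 9.1
eef_pos: [0.5341, 0.2725, 0.2232]
eef_rot: [-0.067, 0.924, 0.192, 0.323]
wrist_force: [-0.1, -0.1, -0.7]
opening: 0.627
grasp_force: 63.8
```

Run:
```python
from h import *
P,Rt,d=goal(np.array([.6073,.3058,.120]),23.5,51.5,.13);delta(P,Rt)
p,r=tool();B=p+r.apply([0,0,.03]);print('base',B,'scene',proj('scene',B),proj('top',B),proj('scene',B-r.apply([0,0,.089])))
s=ctrl.camera('scene');cv2.imwrite('pics/f.png',s);cv2.imwrite('pics/fc.png',cv2.resize(s[160:345,105:245],None,fx=3.2,fy=3.2,interpolation=cv2.INTER_CUBIC))
cv2.imwrite('pics/ft.png',ctrl.camera('top'))
```

```text
d [-0.0013 -0.0013  0.0009] rot [ 0.0007 -0.      0.0005] n 0.002082180735639056
base [0.5512 0.2799 0.1998] scene [217.353  210.9639] [201.9077 228.42  ] [251.0926 165.773 ]
```

View pics/fc.png

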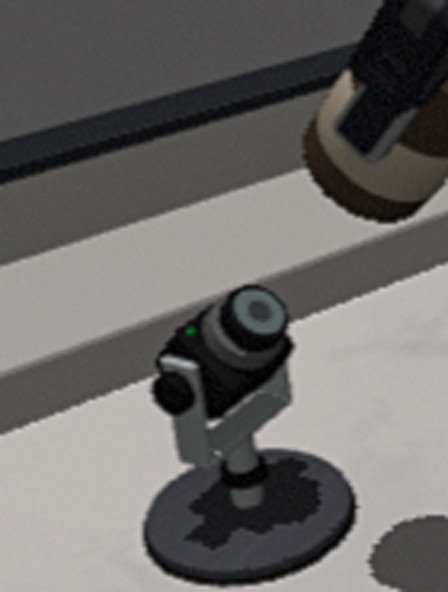

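The jar's underside edge runs from about (305,145) to (395,220) in the crop, squarely opposite the lens at (258,310). I'll overlay the expected rim for comparison.

Run:
```python
from h import *
L=np.array([.6073,.3058,.120]);p,r=tool();B=p+r.apply([0,0,.03])
s=cv2.imread('pics/f.png');t=cv2.imread('pics/ft.png')
print('lens',proj('scene',L),proj('top',L))
out=[]
for n,im,(x,y,w,h) in(('scene',s,(165,165,110,120)),('top',t,(150,160,110,120))):
    k=3.6;c=np.clip(cv2.resize(im[y:y+h,x:x+w],None,fx=k,fy=k,interpolation=cv2.INTER_CUBIC)*1.5,0,255).astype(np.uint8)
    f=lambda X:tuple(((proj(n,X)-[x,y]+.5)*k).astype(int))
    for a in np.linspace(0,2*np.pi,60):
        o=r.apply([np.cos(a),np.sin(a),0]);cv2.circle(c,f(B+.0285*o),1,(0,0,255),-1);cv2.circle(c,f(B-r.apply([0,0,.03])+.0285*o),1,(0,255,0),-1)
    cv2.line(c,f(L),f(B),(255,200,0),1);out.append(c)
cv2.imwrite('pics/ov.png',np.hstack(out));print(np.hstack(out).shape)
```

```text
lens [185.1647 255.272 ] [200.9131 205.8038]
(432, 792, 3)
```

View pics/ov.png

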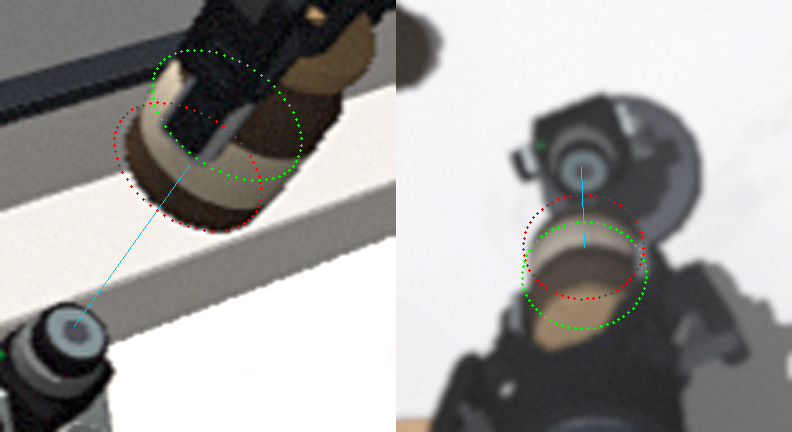

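Run:
```python
from h import *
L=np.array([.6073,.3058,.120]);p,r=tool();B=p+r.apply([0,0,.03]);ax=-r.apply([0,0,1]);print(ax)
for n,f0,f1,lm in(('scene','pics/scene0.png','pics/f.png',(185.5,256.9)),('top','pics/top0.png','pics/ft.png',(201.6,207.1))):
    k=4;up=lambda f:cv2.resize(cv2.imread(f),None,fx=k,fy=k,interpolation=cv2.INTER_LINEAR).astype(int)
    m=(np.abs(up(f0)-up(f1)).max(2)>22).astype(np.uint8);m=cv2.morphologyEx(m,cv2.MORPH_CLOSE,np.ones((9,9)))
    b=proj(n,B);e=proj(n,L)-b;e/=np.linalg.norm(e);q=np.array([-e[1],e[0]])
    Y,X=np.nonzero(m);P=np.c_[X,Y]/k-.375-b
    P=P[np.linalg.norm(P,axis=1)<32];u=P@e;v=P@q
    C=np.array([proj(n,B+a*ax+.0285*r.apply([np.cos(t),np.sin(t),0])) for a in np.linspace(0,.03,4) for t in np.linspace(0,6.283,90)])-b
    hull=cv2.convexHull((C*16).astype(np.int32));M=np.zeros((1600,1600),np.uint8);cv2.fillConvexPoly(M,hull+800,1);Y,X=np.nonzero(M);Q=np.c_[X-800,Y-800]/16.
    U=Q@e;W=Q@q
    print(n,'lens resid along/perp',(np.array(lm)-proj(n,L))@e,(np.array(lm)-proj(n,L))@q,'axis',e,'mm/px', .0285/(np.ptp((C@q))/2)*1000)
    for w in(-10,-5,0,5,10):
        s=abs(v-w)<.4;S=abs(W-w)<.4;print(' v',w,'front u actual/pred',u[s].max(),U[S].max())
    for w in(-10,-6,-2,2):
        s=abs(u-w)<.4;S=abs(U-w)<.4;print(' u',w,'v range',v[s].min(),v[s].max(),'pred',W[S].min(),W[S].max())
```

```text
[-0.5719 -0.2478  0.782 ]
scene lens resid along/perp 1.1279258405832868 -1.220867364994335 axis [-0.5825  0.8128] mm/px 1.2259967172063937
 v -10 front u actual/pred 13.719597359167734 13.774497798715645
 v -5 front u actual/pred 14.918605687942241 14.966739536170694
 v 0 front u actual/pred 15.59607815233755 15.315676488625632
 v 5 front u actual/pred 14.150038407124747 15.003351422583743
 v 10 front u actual/pred 12.443230729722345 13.957805763678166
 u -10 v range -25.29471344630274 20.419472984896842 pred -23.03721558452177 22.968239273083064
 u -6 v range -24.749545345583535 19.657367295730218 pred -22.81800739903957 22.918195870587297
 u -2 v range -23.970675677952563 20.144968536955936 pred -22.592032622237905 22.853760753218157
 u 2 v range -23.540641296220333 19.470930201498454 pred -22.307632453708305 22.716508529247708
top lens resid along/perp -1.3209379561346553 0.6380684683578896 axis [-0.0373 -0.9993] mm/px 1.6525487606716012
 v -10 front u actual/pred 8.324938469340974 12.181770570706052
 v -5 front u actual/pred 7.398369136124571 14.125872323393857
 v 0 front u actual/pred 7.711610205431061 14.700590293764561
 v 5 front u actual/pred 6.7757203063114595 14.023847154233376
 v 10 front u actual/pred 2.8325955170660433 11.836496145211886
 u -10 v range -16.76961599401234 30.281593511937455 pred -17.310197965680423 16.840010443343647
 u -6 v range -15.621182164820311 31.430027341129485 pred -17.374070112726972 16.922022666421903
 u -2 v range -15.472053110369155 22.548131159299995 pred -17.100027961433206 16.74488812991174
 u 2 v range -14.82327166854756 10.696282350957484 pred -16.763529261718134 16.456821345413765
```

The jar agrees with the target to about 2 mm and shows no measurable tilt relative to the lens. I'll let it settle briefly, then hand in.

The rows are not in the units I measure in: shifts go in units of 20 mm and turns go in units of 0.05 rad. I convert before sending: -0.001 m is -0.05, 0.001 m is 0.05.

Request:
jog_arm(plan={"sx":[0,0,0,0],"sy":[-0.05,-0.05,-0.05,-0.05],"sz":[0.05,0.05,0.05,0.05],"rx":[0,0,0,0],"ry":[0,0,0,0],"rz":[0,0,0,0],"finger_gap":[0,0,0,0]})

```text
time_s: 9.7
eef_pos: [0.5342, 0.2739, 0.2222]
eef_rot: [-0.067, 0.924, 0.193, 0.323]
wrist_force: [-0.1, 0.5, -2.3]
opening: 0.63
grasp_force: 63.8
```

Run:
```python
from h import *
P,Rt,d=goal(np.array([.6073,.3058,.120]),23.5,51.5,.13);delta(P,Rt);print(np.abs(ctrl.get_obs()['dq']).max())
print(ctrl.hand_in())
```

```text
d [-0.0012 -0.0001 -0.0003] rot [0.0005 0.     0.0007] n 0.0012470255072093478
0.0017598066687990492
the job is handed in; nothing more can be done
None
```

I handed the job in at 9.7 s, with the jar held still and its underside facing the lens squarely at 10 cm; by my measurements it is within about 2 mm, and `hand_in()` returned no verdict.

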